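# Index the inspection camera arm to the next board

## Robot

A 6-joint arm with a two-finger parallel gripper is mounted at the origin on the work surface. World frame = base frame: x ahead of the robot, y to its left, z up, the work surface at z = 0. Lengths are in m, angles in rad, forces in N, time in s.
With the tool pointing down it reaches from about 0.275 to 0.85 m from the base axis. Payload 5.2 kg.
Tool frame: the origin (TCP) lies at the very end of the fingers, on their centre line; the grasp point (between the pads) lies 19 mm behind it; x points along the fingers, y is the direction in which the jaws open and shut, and the axes are right-handed (so a half turn about x gives the same grasp; the last joint's range is limited). The gripper opens to 85 mm and grips with 20 to 120 N. Pads are 22 mm wide; open, the fingers measure 114 mm over their backs; the gripper's body (76 mm by 85 mm) begins 54 mm behind the grasp point. The pads swing forward as they close: fully open they stand 13 mm farther back than shut.
Start: joints at [1.044, 0.259, 1.535, -0, 1.348, -0.203], TCP at [0.175, 0.521, 0.231] pointing down, gripper open.
Joint ranges: [-3.14, 3.14], [-0.91, 2.08], [0.19, 2.58], [-1.22, 4.36], [0.22, 2.71], [-3.12, 3.12]. Speed limits (rad/s): [2.57, 2.57, 3.14, 3.14, 3.14, 3.14].

## Interface

Orientations are given as a rotation vector (axis times angle).
In Python, from rig import readout, vision, job gives the robot as it stands.
- The arm moves only by the shell command python3 -m jog 'ROWS' [OPENING] [FORCE]. ROWS is JSON, a list that holds one entry, the list of rows, each a list of 6 numbers: the shift along the tool's x, y, z in mm, then the turn, a rotation vector about the tool's x, y, z in degrees. In form: [[[tx, ty, tz, ax, ay, az], ...]]. A call has 1 to 10 rows; each row shifts and turns the pose as measured when the row begins, along the tool's axes as they then stand; what a row does not reach is not made up. A row lasts 1/10 s, in which the tool goes at most 50 mm and 8.59 degrees, less where a joint would pass 70% of its speed; a pose out of reach is approached as far as the arm can. A call is refused whole if a number of a shift passes 50 or a number of a turn 8.59, either way. A call with a gripper value outside its range is refused whole. OPENING is the closure, from 0 (fully open) to 1 (shut), set as the call begins (- or left out, the last holds). The fingers move at their own pace and stop on an object; FORCE is the grip in N (left out, the last holds). Time passes only in rows, so rows that do not move let the fingers close. It gives the time, the measured TCP pose, the force and the opening at its end, in the units of the state.
- readout.observe(): the state, without advancing time (a new reading comes with each control period).
- vision.snapshot(name): name is "side" or "top"; returns a dict with "image" (400x640x3 uint8, red, green, blue), "fx", "fy", "cx", "cy" (pixels), "rvec" (rotation vector, rad) and "tvec" (3), from world to camera coordinates, as OpenCV has them. Camera axes: x right, y down, z forward; pixel columns grow to the right and rows downward; lengths in m; the calibration is good to about 2 mm. A picture is of the moment at which its call begins. There is no depth.
- job.finish_job(): hands the job in, once; it reports no verdict.
The state is a dict: "time_s": time; "joint_positions": joint angles; "joint_vel": joint speeds; "effort": joint torques, N m; "eef_pos": TCP position; "orientation": TCP orientation; "ft_force": force on the tool from outside, world axes, zero at the start; "moment": the same for the moment, N m; "opening": opening from 0.0 (shut) to 1.0 (fully open).
Only numpy, scipy, OpenCV 4.12 (cv2) and the standard library are available. Lean on these libraries where they do the work, as an engineer would, in place of code of your own. Each camera call takes 0.05 s, during which the arm holds its last target.

## Task

The board in the grey carrier has been inspected; move the camera arm on to the board in the yellow carrier. Hook your fingertips under the red pull ring of the arm's spring index pin, lift the pin out of its hole, swing the arm one hole over by the ring until the camera is above the yellow carrier, let the pin drop fully home in that hole and take the fingers out of the ring. Do it gently, without pinching or hauling on the ring, do not swing past the next hole or to the blue carrier, and leave the other things on the bench where they are.

Things in the scene. Friction and masses are not known exactly. Their poses are not given: they have to be found in the camera images.
- index_base: aluminium stand fixed to the bench: an arc-shaped index plate, top 30 mm above the bench, with five holes 150 mm from the pivot, 0.384 rad apart. Origin: on the arm's vertical pivot axis at bench level; x points from the pivot to the middle hole, y left, z up. Pivot cap 67 mm tall. Stands elsewhere and turned (up to 0.3 rad) each time.
- swing_arm (a joint): angle of the white camera arm about the pivot (rad): 0 at the middle hole, where it starts, positive to the left (anticlockwise from above); holes at -0.768, -0.384, 0, 0.384, 0.768. Bar 26 mm wide, top 55 mm above the bench. With the pin out it turns lightly (about 0.1 N m) and stays where it is left; in a hole it has about 0.015 rad of play either way.
- index_pin (a joint): lift of the spring index pin (m): 0 fully home in a hole, clear of the plate above 0.008, end stop at 0.022. Upright pin, 11 mm thick, round tip, on the arm 150 mm from the pivot, in a dark bush whose top is 72 mm above the bench. Its spring pushes down with 4 N at home, 7 N at full lift. Let go between holes it rests on the plate; within 2 mm of a hole's middle it drops in.
- pull_ring: rigid red ring fixed on the pin, 60 mm inside, 6 mm round bar. Origin: centre of the opening, 164 mm from the pivot, 114 mm above the bench with the pin home; rises with the pin. y across the arm; z from its foot to its top, leaning 0.45 rad from vertical, top away from the pivot; x square to the opening, away from the pivot. Fingers coming from the pivot's side and above, tilted 30 to 45 deg from vertical, go through its middle; 25 mm beyond is free.
- lens (a point): centre of the lens under the black camera head at the arm's end, 280 mm from the pivot and 43 mm above the bench. The head is 44 mm across, its top 112 mm above the bench.
- carrier_yellow: yellow board carrier with a green circuit board, 100 x 84 x 18 mm, fixed, centred 280 mm from the pivot under the camera's place at the next hole, to the left or to the right (it differs each time). Origin: centre of its underside; turned as the stand is.
- carrier_blue: the same in blue, on the other side: not wanted now. Origin: centre of its underside.
- carrier_grey: the same in grey, under the camera at the start. Origin: centre of its underside.
- screwdriver: bystander, to be left alone: screwdriver, 170 mm long, lying. Origin: half-way along it, at bench level.
- screw_jar: bystander, to be left alone: small glass jar with a black lid, 48 mm across, 55 mm tall. Origin: centre of its underside.
- mug: bystander, to be left alone: blue mug, 76 mm across, 85 mm tall. Origin: centre of its underside.
- wire_spool: bystander, to be left alone: orange spool, 54 mm across, 38 mm tall. Origin: centre of its underside.
- meter: bystander, to be left alone: yellow hand meter lying on its back, 130 x 70 x 36 mm. Origin: centre of its underside.
- heat_sink: bystander, to be left alone: finned aluminium heat sink, 40 x 40 x 26 mm. Origin: centre of its underside.
- parts_bin: bystander, to be left alone: blue divided parts bin, 100 x 80 x 40 mm. Origin: centre of its underside.

How it is judged:
By the outcome, as a careful person would: the job done as asked, in the order asked, and still so for the second after the job is handed in, with the robot touching nothing.
It also fails if it takes over 48 s, if anything falls off the work surface, if the arm or the gripper's body presses on something with over 40 N, if the wrist force passes 120 N, or if a joint passes its speed limit or range.

## Working session

There is one attempt and no reset: what is moved stays moved. The work goes in short steps, Python scripts to look and compute and a shell command to move; the robot and the scene stay as the last step left them, time stands still between calls to the robot, and variables do not carry over. Pictures are saved under pics/ and viewed, and the job is handed in when it is done.

```bash
ls; mkdir -p pics; python3 - <<'E'
from rig import readout, vision
import cv2,numpy as np
s=readout.observe();print(s)
for n in("top","side"):
    d=vision.snapshot(n);cv2.imwrite(f"pics/{n}0.png",d["image"][:,:,::-1])
    R=cv2.Rodrigues(np.array(d["rvec"]))[0];print(n,d["fx"],d["cx"],d["cy"],-R.T@np.array(d["tvec"]),R[2])
    np.save(n+"0.npy",d,allow_pickle=True)
E
```

```text
pics
{'time_s': 0.0, 'joint_positions': array([ 1.04417153e+00,  2.59348858e-01,  1.53610344e+00,  3.72577426e-05,
        1.34801748e+00, -2.02783034e-01]), 'joint_vel': array([-0.00183027,  0.00155479,  0.00045669, -0.00054003,  0.00190141,
        0.00026913]), 'effort': array([ 1.61726977e-03, -4.46018779e+01, -2.90580475e+01,  3.90736625e-05,
        1.14612660e-02,  1.27622766e-06]), 'eef_pos': array([0.1746951 , 0.5209485 , 0.23046339]), 'orientation': array([ 0.25280254,  1.5565178 , -0.25554692]), 'ft_force': array([ 0.75607605, -0.67145172,  0.11571817]), 'moment': array([ 0.01761829,  0.04096718, -0.00137646]), 'opening': 0.9998735944217111}
top 364.83204377656597 323.0060590399149 194.5043083582071 [0.42603815 0.01950882 1.09559578] [ 0.10487823  0.00771181 -0.99445517]
side 387.40153394377734 318.0457165358119 200.4601994217126 [-0.00193682 -0.51668372  0.82012012] [ 0.52199345  0.51628031 -0.67895322]
```

View pics/top0.png

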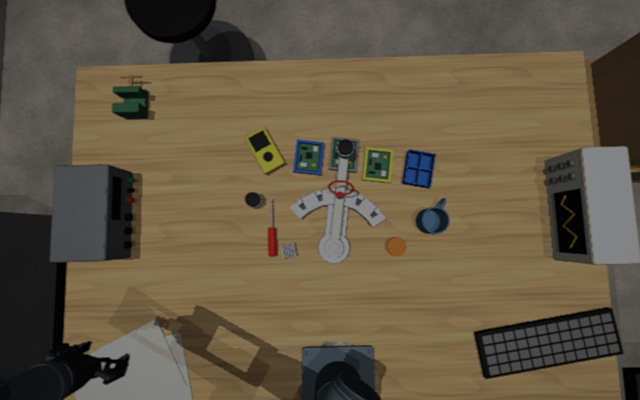

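View pics/side0.png

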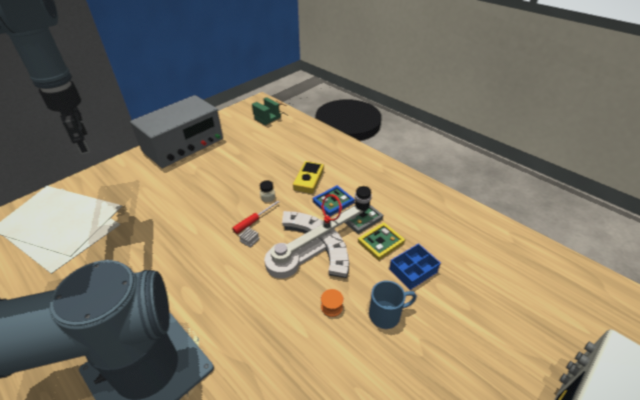

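The pictures show the stand with its pivot at top (334,248), the red ring at (341,188) and the camera head at (345,148). The yellow carrier is at (378,165), on the right, so the target angle is -0.384. I'll measure these next.

```bash
cat > h.py <<'E'
import cv2,numpy as np
def load(n,t="0"): return np.load(f"{n}{t}.npy",allow_pickle=True).item()
def snap(n,t):
    from rig import vision
    d=vision.snapshot(n);np.save(f"{n}{t}.npy",d,allow_pickle=True);cv2.imwrite(f"pics/{n}{t}.png",d["image"][:,:,::-1]);return d
def cam(d):
    R=cv2.Rodrigues(np.array(d["rvec"]))[0];return R,np.array(d["tvec"]).ravel()
def plane(d,u,v,z):
    R,t=cam(d);c=-R.T@t;r=R.T@np.array([(u-d["cx"])/d["fx"],(v-d["cy"])/d["fy"],1]);return c+r*(z-c[2])/r[2]
def proj(d,P):
    R,t=cam(d);p=np.atleast_2d(P)@R.T+t;return np.c_[p[:,0]/p[:,2]*d["fx"]+d["cx"],p[:,1]/p[:,2]*d["fy"]+d["cy"]]
def tri(d1,p1,d2,p2):
    A=[];B=[]
    for d,p in((d1,p1),(d2,p2)):
        R,t=cam(d);c=-R.T@t;r=R.T@np.array([(p[0]-d["cx"])/d["fx"],(p[1]-d["cy"])/d["fy"],1]);r/=np.linalg.norm(r);M=np.eye(3)-np.outer(r,r);A.append(M);B.append(M@c)
    X=np.linalg.solve(sum(A),sum(B));return X,[np.linalg.norm(a@X-b) for a,b in zip(A,B)]
E
python3 - <<'E'
from h import *
for n,(x0,x1,y0,y1) in {"top":(280,440,120,270),"side":(250,450,150,290)}.items():
    d=load(n);im=d["image"][y0:y1,x0:x1]
    f=4
    cv2.imwrite(f"pics/{n}_crop0.png",cv2.resize(im[:,:,::-1],None,fx=f,fy=f,interpolation=cv2.INTER_CUBIC))
    hsv=cv2.cvtColor(d["image"],cv2.COLOR_RGB2HSV)
    m=(((hsv[...,0]<6)|(hsv[...,0]>174))&(hsv[...,1]>150)&(hsv[...,2]>60)).astype(np.uint8)
    k,l,s,c=cv2.connectedComponentsWithStats(m)
    print(n,[(list(s[i]),c[i].round(1)) for i in range(1,k) if s[i][4]>8])
    m=((hsv[...,0]>22)&(hsv[...,0]<34)&(hsv[...,1]>190)&(hsv[...,2]>60)).astype(np.uint8)
    k,l,s,c=cv2.connectedComponentsWithStats(m)
    print(n,'yellow',[(list(s[i]),c[i].round(1)) for i in range(1,k) if s[i][4]>30])
E
```

```text
top [([np.int32(330), np.int32(181), np.int32(23), np.int32(6), np.int32(27)], array([341.3, 182.1])), ([np.int32(332), np.int32(191), np.int32(17), np.int32(7), np.int32(43)], array([339.8, 194. ])), ([np.int32(126), np.int32(198), np.int32(6), np.int32(4), np.int32(21)], array([128.9, 199.5])), ([np.int32(268), np.int32(227), np.int32(9), np.int32(29), np.int32(200)], array([272. , 241.5]))]
top yellow []
side [([np.int32(201), np.int32(141), np.int32(5), np.int32(4), np.int32(13)], array([203.1, 142.4])), ([np.int32(326), np.int32(194), np.int32(15), np.int32(11), np.int32(38)], array([334. , 197.4])), ([np.int32(322), np.int32(206), np.int32(12), np.int32(17), np.int32(51)], array([326.2, 216.5])), ([np.int32(339), np.int32(207), np.int32(3), np.int32(6), np.int32(9)], array([340. , 209.4])), ([np.int32(233), np.int32(213), np.int32(26), np.int32(20), np.int32(202)], array([245.3, 222.8]))]
side yellow []
```

View pics/top_crop0.png

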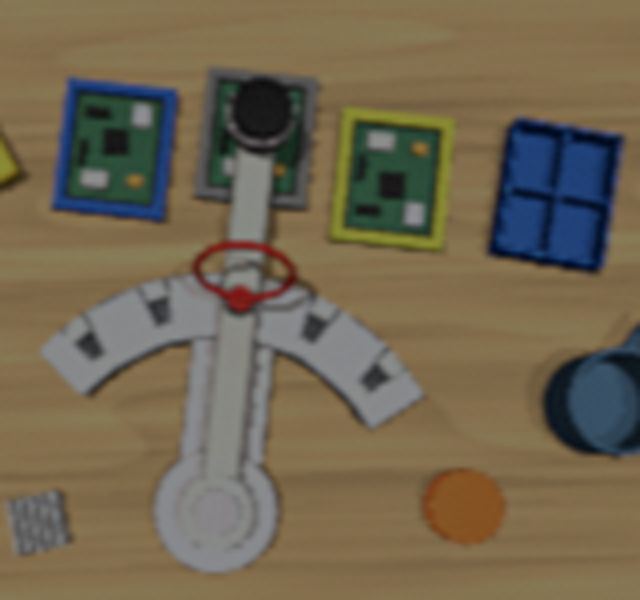

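View pics/side_crop0.png

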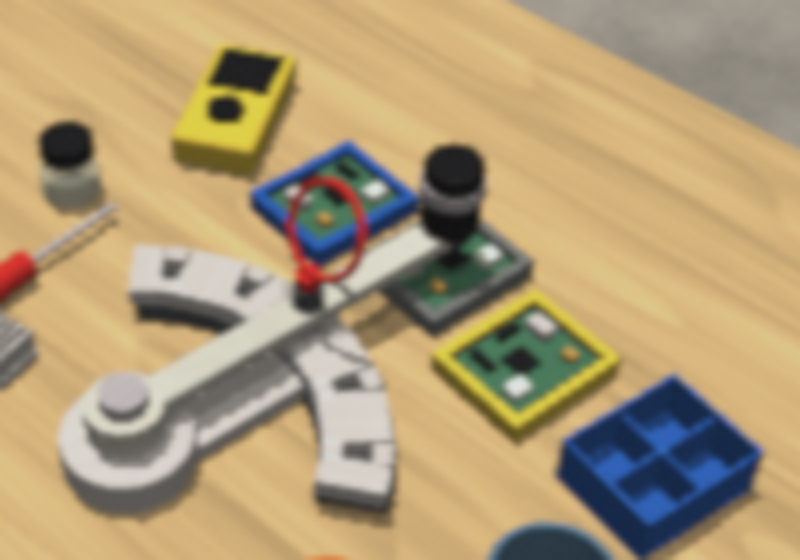

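```bash
python3 - <<'E'
from h import *
T=load("top");S=load("side")
ct=lambda x,y:((x+.5)/4-.5+280,(y+.5)/4-.5+120)
cs=lambda x,y:((x+.5)/4-.5+250,(y+.5)/4-.5+150)
for n,a,b,z in [("cap",(215,513),(124,395),.067),("head",(262,108),(455,168),.112),("ring",(245,270),(327,230),.114),("yellow",(393,180),(525,363),.018),("blue",(116,150),(335,200),.018)]:
    X,e=tri(T,ct(*a),S,cs(*b))
    print(n,"tri",X.round(4),np.round(e,4),"top",plane(T,*ct(*a),z).round(4),"side",plane(S,*cs(*b),z).round(4))
E
```

```text
cap tri [0.3846 0.002  0.064 ] [0.001 0.001] top [0.3839 0.0027 0.067 ] side [ 0.3839 -0.0006  0.067 ]
head tri [ 0.6622 -0.0378  0.1041] [0.0001 0.0001] top [ 0.6602 -0.0373  0.112 ] side [ 0.6549 -0.0431  0.112 ]
ring tri [ 0.5484 -0.0218  0.1121] [0.0001 0.0001] top [ 0.5483 -0.0218  0.114 ] side [ 0.5468 -0.0231  0.114 ]
yellow tri [ 0.626  -0.1396  0.0096] [0.0004 0.0004] top [ 0.6248 -0.1387  0.018 ] side [ 0.6191 -0.1433  0.018 ]
blue tri [0.6558 0.0679 0.0104] [0.0005 0.0005] top [0.6538 0.0679 0.018 ] side [0.65   0.0622 0.018 ]
```

```bash
cat >> h.py <<'E'
from scipy.spatial.transform import Rotation as Ro
PV=np.array([.384,.0015,0]);TH0=-.145
def frame(th=0,tilt=45,flip=1):
    a=TH0+th;u=np.array([np.cos(a),np.sin(a),0]);w=np.array([-np.sin(a),np.cos(a),0])*flip;t=np.radians(tilt)
    d=u*np.sin(t)-np.array([0,0,1])*np.cos(t)
    return u,np.c_[d,w,np.cross(d,w)]
def tgt(along,up=0,th=0,lift=0,tilt=45,rr=.1645):
    u,R=frame(th,tilt);return PV+rr*u+[0,0,.114+lift+up]+R[:,0]*along
def delta(P,R=None):
    from rig import readout
    s=readout.observe();Rc=Ro.from_rotvec(s["orientation"]).as_matrix()
    print("t",round(s["time_s"],2),"pos",s["eef_pos"].round(4),"F",s["ft_force"].round(2),"op",round(s["opening"],3))
    print("shift mm",(Rc.T@(P-s["eef_pos"])*1e3).round(1),"n",np.linalg.norm(P-s["eef_pos"])*1e3)
    if R is not None: print("turn deg",np.degrees(Ro.from_matrix(Rc.T@R).as_rotvec()).round(2))
E
python3 - <<'E'
from h import *
from rig import readout
Rc=Ro.from_rotvec(readout.observe()["orientation"]).as_matrix();print(Rc.round(3))
P=tgt(-.11);print(P)
for f in(1,-1): delta(P,frame(flip=f)[1])
E
```

```text
[[-0.001  0.318  0.948]
 [-0.001  0.948 -0.318]
 [-1.    -0.002 -0.   ]]
[ 0.46980822 -0.01103013  0.19178175]
t 0.1 pos [0.1747 0.521  0.2306] F [ 0.67  0.02 -0.11] op 1.003
shift mm [  39.3 -410.4  449. ] n 609.6233076867177
turn deg [ -9.68 -44.9    4.11]
t 0.1 pos [0.1747 0.521  0.2306] F [ 0.67  0.02 -0.11] op 1.003
shift mm [  39.3 -410.4  449. ] n 609.6233076867177
turn deg [157.48   5.97  65.27]
```

```bash
python3 -m jog '[[[1,-29,32,0,0,0],[1,-29,32,0,0,0],[1,-29,32,0,0,0],[1,-29,32,0,0,0],[1,-29,32,0,0,0],[1,-29,32,0,0,0],[1,-29,32,0,0,0],[1,-29,32,0,0,0],[1,-29,32,0,0,0],[1,-29,32,0,0,0]]]' 1 20
python3 - <<'E'
from h import *
delta(tgt(-.11),frame()[1])
E
```

```text
time_s: 1.1
eef_pos: [0.389, 0.1349, 0.2169]
orientation: [0.243, 1.561, -0.248]
ft_force: [1.5, 0.7, -0.4]
opening: 0.001
t 1.1 pos [0.389  0.1349 0.2169] F [ 1.49  0.67 -0.43] op 0.001
shift mm [  25.1 -114.   121.8] n 168.68435138958174
turn deg [ -9.   -45.1    3.95]
```

```bash
python3 -m jog '[[[0,-23,24,0,0,0],[0,-23,24,0,0,0],[0,-23,24,0,0,0],[0,-23,24,0,0,0],[0,0,0,-1.5,-7.5,0.7],[0,0,0,-1.5,-7.5,0.7],[0,0,0,-1.5,-7.5,0.7],[0,0,0,-1.5,-7.5,0.7],[0,0,0,-1.5,-7.5,0.7],[0,0,0,-1.5,-7.5,0.7]]]'
python3 - <<'E'
from h import *
delta(tgt(-.11),frame()[1])
E
```

```text
time_s: 2.1
eef_pos: [0.459, 0.0095, 0.2109]
orientation: [0.075, 0.831, -0.136]
ft_force: [0.8, 1.9, 0.0]
opening: -0.003
t 2.1 pos [0.459  0.0095 0.2109] F [0.76 1.93 0.  ] op -0.003
shift mm [ 23.2 -19.   -2.4] n 30.053399181059902
turn deg [-0.75 -2.77 -0.36]
```

```bash
python3 -m jog '[[[0,-9,-1,-0.7,-2.8,-0.4],[0,-9,-1,0,0,0],[0,0,0,0,0,0]]]'
python3 - <<'E'
from h import *
delta(tgt(-.11),frame()[1])
snap("top","1");snap("side","1")
for n,(x0,x1,y0,y1) in {"top":(280,440,120,270),"side":(250,450,130,270)}.items():
    im=load(n,"1")["image"][y0:y1,x0:x1]
    cv2.imwrite(f"pics/{n}_crop1.png",cv2.resize(im[:,:,::-1],None,fx=4,fy=4,interpolation=cv2.INTER_CUBIC))
E
```

```text
time_s: 2.4
eef_pos: [0.451, -0.0057, 0.2062]
orientation: [0.061, 0.789, -0.137]
ft_force: [-0.0, -0.1, 0.1]
opening: -0.0
t 2.4 pos [ 0.451  -0.0057  0.2062] F [-0.01 -0.12  0.13] op -0.0
shift mm [23.8 -2.6  3.7] n 24.25358595684578
turn deg [-0.16 -0.31 -0.08]
```

View pics/top_crop1.png

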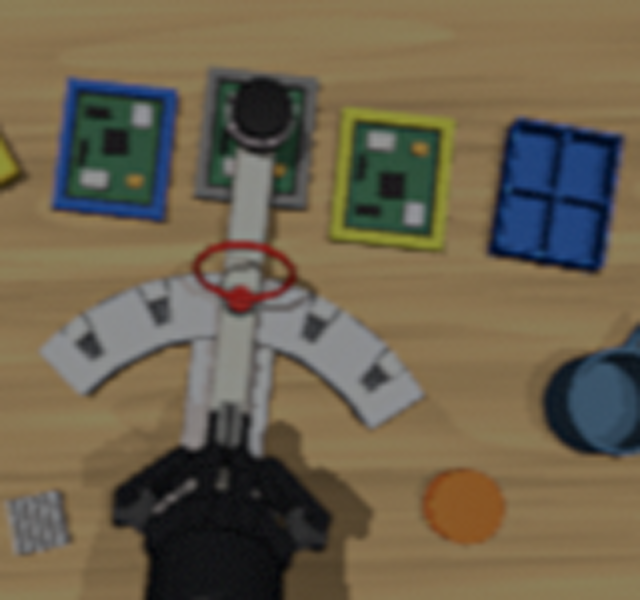

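View pics/side_crop1.png

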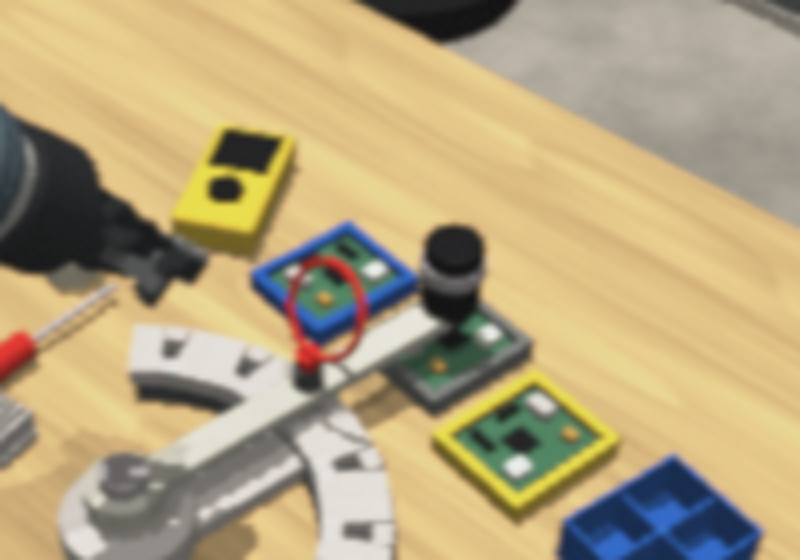

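Both pictures show the shut fingers pointing at the ring, with the tips at top crop (228,410) and side crop (190,270). The arm hasn't moved. I'll advance toward the ring.

```bash
python3 -m jog '[[[20,-1.5,2,0,-0.3,0],[20,-1,2,0,0,0],[20,0,0,0,0,0],[20,0,0,0,0,0],[10,0,0,0,0,0],[0,0,0,0,0,0]]]'
python3 - <<'E'
from h import *
delta(tgt(0.022),frame()[1])
E
```

```text
time_s: 3.1
eef_pos: [0.5136, -0.0233, 0.1615]
orientation: [0.071, 0.796, -0.113]
ft_force: [0.4, 0.7, -0.5]
opening: 0.001
t 3.1 pos [ 0.5136 -0.0233  0.1615] F [ 0.44  0.66 -0.5 ] op 0.001
shift mm [78.9  3.6 -9.5] n 79.60419717345601
turn deg [-0.13 -0.75 -1.54]
```

```bash
python3 -m jog '[[[4,2,-5,0,-0.7,-1],[4,2,-5,0,0,-0.6],[0,0,0,0,0,0]]]'
python3 - <<'E'
from h import *
delta(tgt(0.022),frame()[1])
E
```

```text
time_s: 3.4
eef_pos: [0.507, -0.0265, 0.1619]
orientation: [0.06, 0.796, -0.117]
ft_force: [0.1, 1.0, 0.2]
opening: 0.002
t 3.4 pos [ 0.507  -0.0265  0.1619] F [0.07 1.04 0.19] op 0.002
shift mm [83.5  8.4 -5.4] n 84.0654541958227
turn deg [ 0.33 -0.73 -1.06]
```

```bash
python3 -m jog '[[[0,0,0,0,0,0],[0,0,0,0,0,0]]]'
python3 - <<'E'
from h import *
from rig import readout
delta(tgt(0.022),frame()[1]);s=readout.observe();print(s["joint_vel"],s["joint_positions"])
E
python3 -m jog '[[[0,4,0,0,0,0],[0,0,0,0,0,0]]]'
python3 - <<'E'
from h import *
from rig import readout
delta(tgt(0.022),frame()[1]);s=readout.observe();print(s["joint_vel"],s["joint_positions"])
E
```

```text
time_s: 3.6
eef_pos: [0.5065, -0.0263, 0.1626]
orientation: [0.058, 0.795, -0.117]
ft_force: [-0.0, 0.2, -0.7]
opening: -0.0
t 3.6 pos [ 0.5065 -0.0263  0.1626] F [-0.03  0.22 -0.73] op -0.0
shift mm [84.3  8.3 -5.6] n 84.93835243909247
turn deg [ 0.42 -0.65 -1.04]
[ 0.00142257 -0.01256425  0.00170069 -0.00680624  0.00157812  0.00110259] [-0.42700433 -0.05270112  2.39274077  1.33814416  0.21954508 -3.11598199]
time_s: 3.8
eef_pos: [0.5063, -0.0236, 0.1636]
orientation: [0.059, 0.794, -0.114]
ft_force: [-0.6, -0.0, 0.1]
opening: 0.001
t 3.8 pos [ 0.5063 -0.0236  0.1636] F [-0.61 -0.    0.12] op 0.001
shift mm [85.5  5.4 -5.9] n 85.86846465939236
turn deg [ 0.44 -0.61 -1.22]
[-3.38408117e-03 -2.36371001e-03  2.08070573e-05  5.37250324e-03
 -3.84094618e-03 -7.59475466e-03] [-0.42160293 -0.05608274  2.39260954  1.32589328  0.21960109 -3.09975585]
```

Joint 5 is at its 0.22 limit and joint 6 is close to its own, so a 45° tilt is out of comfortable reach here. I'll back off and use a tilt nearer 30°.

```bash
python3 -m jog '[[[-10,0,0,0,4,0],[-10,0,0,0,4,0],[-10,0,0,0,4,0],[-10,0,0,0,4,0],[0,0,0,0,0,0]]]'
cat >> h.py <<'E'
def js():
    from rig import readout
    s=readout.observe();print("joints",s["joint_positions"].round(3));return s
E
python3 - <<'E'
from h import *
js();delta(tgt(-.06,tilt=30),frame(tilt=30)[1])
E
```

```text
time_s: 4.3
eef_pos: [0.4957, -0.0117, 0.1835]
orientation: [0.076, 0.951, -0.077]
ft_force: [0.8, 0.5, 0.3]
opening: -0.002
joints [-0.391 -0.107  2.248  0.454  0.449 -2.209]
t 4.3 pos [ 0.4957 -0.0117  0.1835] F [0.78 0.53 0.3 ] op -0.002
shift mm [26.9 -4.6  7.8] n 28.380757344095493
turn deg [ 1.23  5.32 -2.89]
```

```bash
cat > fk.py <<'E'
import numpy as np
from scipy.spatial.transform import Rotation as Ro
from scipy.optimize import least_squares
rz=lambda a:Ro.from_euler('z',a).as_matrix(); ry=lambda a:Ro.from_euler('y',a).as_matrix()
def fk(q,p):
    a,b,h,L1,e,L2,Lt=p
    R=rz(q[0]);P=np.array([0,0,h])+R@[a,b,0]
    R=R@ry(q[1]);P=P+R@[0,0,L1]
    R=R@ry(q[2]);P=P+R@[e,0,L2]
    R=R@rz(q[3])@ry(q[4]);P=P+R@[0,0,Lt]
    return P,R@rz(q[5])
D=[([1.04417,.259349,1.536103,0,1.348017,-.202783],[.174695,.520949,.230463],[.252803,1.556518,-.255547]),
([-.427004,-.052701,2.392741,1.338144,.219545,-3.115982],[.5065,-.0263,.1626],[.058,.795,-.117]),
([-.391,-.107,2.248,.454,.449,-2.209],[.4957,-.0117,.1835],[.076,.951,-.077])]
E
python3 - <<'E'
from fk import *
for q,P,o in D:
    print((fk(q,np.zeros(7))[1].T@Ro.from_rotvec(o).as_matrix()).round(2))
E
```

```text
[[-0. -1.  0.]
 [ 0. -0. -1.]
 [ 1. -0.  0.]]
[[-0. -1.  0.]
 [-0. -0. -1.]
 [ 1. -0. -0.]]
[[-0. -1.  0.]
 [ 0. -0. -1.]
 [ 1. -0.  0.]]
```

```bash
cat >> fk.py <<'E'
M=np.array([[0,-1,0],[0,0,-1],[1,0,0.]])
def fit(D):
    f=lambda p:np.concatenate([fk(q,p)[0]-P for q,P,o in D]+[1e-3*(np.array(p)-[0,.11,.3,.4,0,.4,.25])])
    r=least_squares(f,[0,.11,.3,.4,0,.4,.25]);return r.x,np.abs(f(r.x)[:3*len(D)]).max()
lo=np.array([-3.14,-.91,.19,-1.22,.22,-3.12]);hi=np.array([3.14,2.08,2.58,4.36,2.71,3.12])
def ik(P,R,p,q0):
    def f(q):
        a,b=fk(q,p);return np.r_[(a-P)*5,Ro.from_matrix(R.T@b@M).as_rotvec()]
    best=None
    for s in q0:
        r=least_squares(f,np.clip(s,lo+.01,hi-.01),bounds=(lo,hi))
        if best is None or r.cost<best[1]-1e-6: best=(r.x,r.cost)
    return best
E
python3 - <<'E'
from fk import *; from h import *
from rig import readout
s=readout.observe();D.append((s["joint_positions"],s["eef_pos"],s["orientation"]))
p,e=fit(D);print(p.round(4),e);np.save("p.npy",p)
seeds=[[-.3,0,2.1,a,.5,b] for a in(-.5,.5,3) for b in(-2,1.2)]
for tilt in(30,35):
  for fl in(1,-1):
    for nm,al,up,th in [("pre",-.06,0,0),("in",.022,0,0),("lift",.022,.034,0),("swung",.022,.034,-.384)]:
      u,R=frame(th,tilt,fl);P=PV+.1645*u+[0,0,.114+up]+R[:,0]*al
      q,c=ik(P,R,p,seeds);print(tilt,fl,nm,q.round(2),c.round(6))
E
```

```text
[0.     0.1108 0.221  0.5345 0.06   0.4258 0.354 ] 0.0003020579351306063
30 1 pre [-0.31 -0.    2.15  0.18  0.48 -1.87] 0.0
30 1 in [-0.29  0.2   2.15  0.27  0.28 -1.95] 0.0
30 1 lift [-0.29  0.14  2.12  0.2   0.38 -1.88] 0.0
30 1 swung [-0.29  0.14  2.11 -0.32  0.4  -1.07] 0.0
30 -1 pre [-0.31 -0.    2.15  0.18  0.48  1.27] 0.0
30 -1 in [-0.29  0.2   2.15  0.27  0.28  1.19] 0.0
30 -1 lift [-0.29  0.14  2.12  0.2   0.38  1.26] 0.0
30 -1 swung [-0.29  0.14  2.11 -0.32  0.4   2.07] 0.0
35 1 pre [-0.32 -0.03  2.24  0.31  0.34 -2.01] 0.0
35 1 in [-0.32  0.19  2.2   0.57  0.22 -2.28] 0.000845
35 1 lift [-0.3   0.13  2.19  0.38  0.24 -2.07] 0.0
35 1 swung [-0.27  0.13  2.18 -0.56  0.28 -0.81] 0.0
35 -1 pre [-0.32 -0.03  2.24  0.31  0.34  1.13] 0.0
35 -1 in [-0.32  0.19  2.2   0.57  0.22  0.87] 0.000845
35 -1 lift [-0.3   0.13  2.19  0.38  0.24  1.08] 0.0
35 -1 swung [-0.27  0.13  2.18 -0.56  0.28  2.33] 0.0
```

```bash
python3 -m jog '[[[9,-1.5,2.6,0.4,1.8,-1],[9,-1.5,2.6,0.4,1.8,-1],[9,-1.5,2.6,0.4,1.8,-1],[0,0,0,0,0,0]]]'
python3 - <<'E'
from h import *
js();delta(tgt(-.06,tilt=30),frame(tilt=30)[1])
E
```

```text
time_s: 4.7
eef_pos: [0.5172, -0.0153, 0.1633]
orientation: [0.076, 1.044, -0.126]
ft_force: [0.3, 0.1, 0.1]
opening: -0.003
joints [-0.305  0.004  2.155  0.185  0.472 -1.877]
t 4.7 pos [ 0.5172 -0.0153  0.1633] F [0.32 0.07 0.07] op -0.003
shift mm [-2.2 -2.6  1.5] n 3.721860962089127
turn deg [ 0.15  0.06 -0.24]
```

```bash
python3 -m jog '[[[5,-2.6,1.5,0,0,0],[12,0,0,0,0,0],[12,0,0,0,0,0],[8,0,0,0,0,0],[0,0,0,0,0,0]]]'
python3 - <<'E'
from h import *
js();delta(tgt(.022,tilt=30),frame(tilt=30)[1])
snap("top","2");snap("side","2")
for n,(x0,x1,y0,y1) in {"top":(280,440,120,270),"side":(250,450,130,270)}.items():
    im=load(n,"2")["image"][y0:y1,x0:x1]
    cv2.imwrite(f"pics/{n}_crop2.png",cv2.resize(im[:,:,::-1],None,fx=4,fy=4,interpolation=cv2.INTER_CUBIC))
E
```

```text
time_s: 5.2
eef_pos: [0.5349, -0.0189, 0.1285]
orientation: [0.078, 1.042, -0.12]
ft_force: [-0.7, -0.2, -0.2]
opening: 0.005
joints [-0.306  0.097  2.168  0.255  0.368 -1.953]
t 5.2 pos [ 0.5349 -0.0189  0.1285] F [-0.75 -0.2  -0.23] op 0.005
shift mm [40.7 -2.1  3.3] n 40.878101722705324
turn deg [ 0.21  0.15 -0.61]
```

View pics/top_crop2.png

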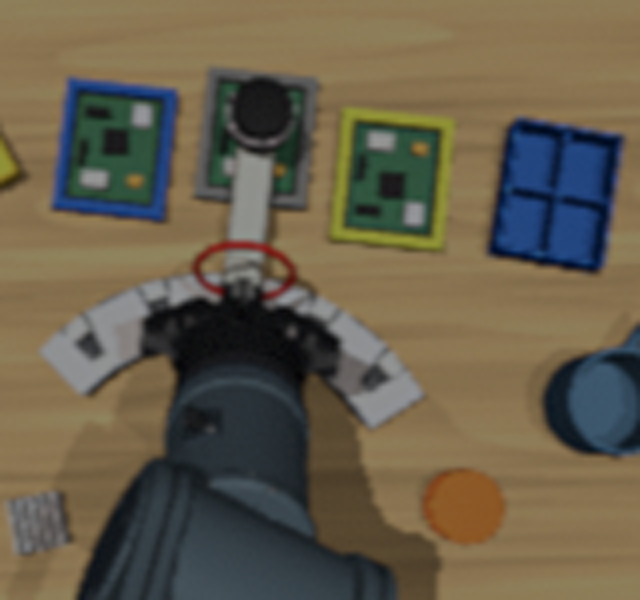

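View pics/side_crop2.png

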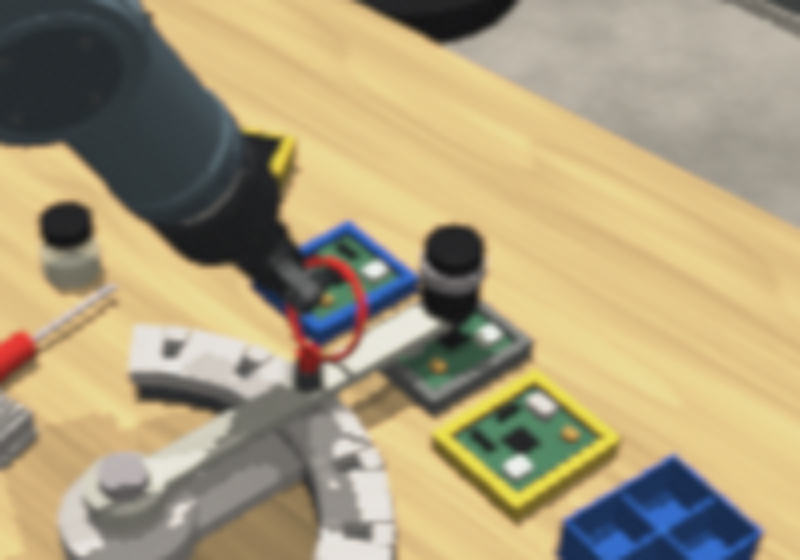

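The fingertips, at top crop (243,290) and side crop (305,290), are aimed at the middle of the ring. I'll go through it.

```bash
python3 -m jog '[[[9,-1,2,0,0,-0.4],[9,-1,2,0,0,0],[9,0,1,0,0,0],[9,0,0,0,0,0],[8,0,0,0,0,0],[0,0,0,0,0,0]]]'
python3 - <<'E'
from h import *
js();delta(tgt(.022,tilt=30),frame(tilt=30)[1])
E
```

```text
time_s: 5.9
eef_pos: [0.564, -0.0253, 0.0922]
orientation: [0.073, 1.039, -0.127]
ft_force: [0.1, -0.1, 0.7]
opening: 0.001
joints [-0.291  0.216  2.148  0.297  0.263 -1.989]
t 5.9 pos [ 0.564  -0.0253  0.0922] F [ 0.11 -0.07  0.74] op 0.001
shift mm [-5.6  0.5 -4.2] n 7.062162653334138
turn deg [ 0.25  0.39 -0.14]
```

```bash
python3 -m jog '[[[-4.3,0,2.5,0,0,0],[-4.3,0,2.5,0,0,0],[0,0,0,0,0,0]]]'
python3 -m jog '[[[-4.3,0,2.5,0,0,0],[0,0,0,0,0,0]]]'
python3 -m jog '[[[-2.6,0,1.5,0,0,0],[0,0,0,0,0,0]]]'
python3 - <<'E'
from h import *
js();delta(tgt(.022,up=.034,tilt=30),frame(tilt=30)[1])
E
```

```text
time_s: 6.2
eef_pos: [0.5637, -0.0251, 0.1024]
orientation: [0.073, 1.04, -0.127]
ft_force: [0.4, -0.2, -0.2]
opening: -0.002
time_s: 6.4
eef_pos: [0.564, -0.0252, 0.1089]
orientation: [0.072, 1.038, -0.127]
ft_force: [0.6, -1.0, -0.3]
opening: -0.001
time_s: 6.6
eef_pos: [0.5631, -0.0248, 0.112]
orientation: [0.073, 1.039, -0.127]
ft_force: [0.2, -0.3, -1.3]
opening: 0.001
joints [-0.291  0.177  2.129  0.244  0.321 -1.934]
t 6.6 pos [ 0.5631 -0.0248  0.112 ] F [ 0.2  -0.26 -1.33] op 0.001
shift mm [-17.4   0.2   3.8] n 17.817949062538567
turn deg [ 0.28  0.34 -0.16]
```

```bash
for i in 1; do python3 -m jog '[[[-2.6,0,1.5,0,0,0],[0,0,0,0,0,0]]]'; python3 -m jog '[[[-2.6,0,1.5,0,0,0],[0,0,0,0,0,0]]]'; python3 -m jog '[[[-2.6,0,1.5,0,0,0],[0,0,0,0,0,0]]]'; done
python3 - <<'E'
from h import *
js();delta(tgt(.022,up=.034,tilt=30),frame(tilt=30)[1])
snap("top","3");snap("side","3")
for n,(x0,x1,y0,y1) in {"top":(280,440,120,270),"side":(250,450,130,270)}.items():
    im=load(n,"3")["image"][y0:y1,x0:x1]
    cv2.imwrite(f"pics/{n}_crop3.png",cv2.resize(im[:,:,::-1],None,fx=4,fy=4,interpolation=cv2.INTER_CUBIC))
E
```

```text
time_s: 6.8
eef_pos: [0.5619, -0.0243, 0.1143]
orientation: [0.073, 1.042, -0.126]
ft_force: [0.0, 0.2, 0.0]
opening: -0.004
time_s: 7.0
eef_pos: [0.5608, -0.0239, 0.1164]
orientation: [0.074, 1.045, -0.125]
ft_force: [-2.1, -0.6, -0.5]
opening: -0.0
time_s: 7.2
eef_pos: [0.5596, -0.0235, 0.1185]
orientation: [0.074, 1.048, -0.125]
ft_force: [-1.3, 0.4, -0.5]
opening: -0.002
joints [-0.291  0.16   2.122  0.225  0.352 -1.914]
t 7.2 pos [ 0.5596 -0.0235  0.1185] F [-1.34  0.4  -0.47] op -0.002
shift mm [-10.   -0.6   3.5] n 10.587498146596122
turn deg [ 0.27 -0.14 -0.26]
```

View pics/side_crop3.png

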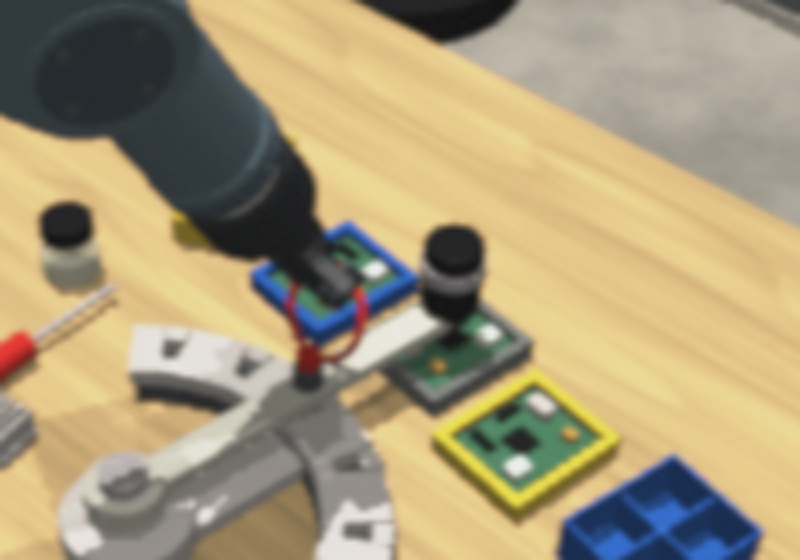

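View pics/top_crop3.png

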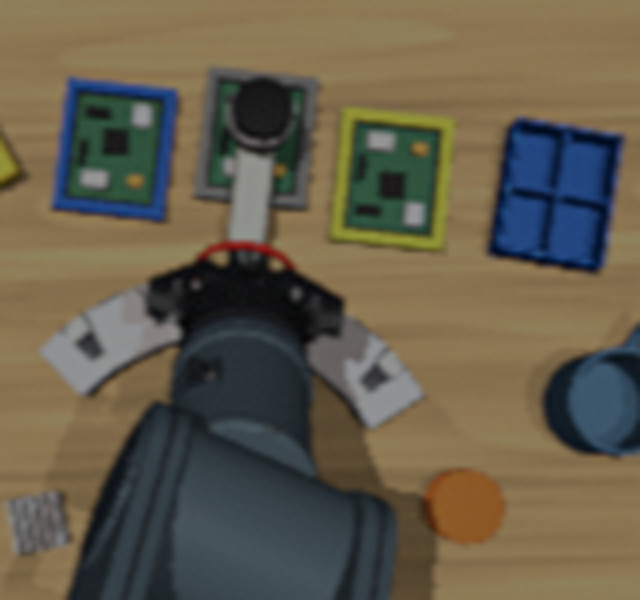

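Contact is made: the fingers sit under the ring's top at side crop (340,290), and the tool now slides instead of rising. I'll lift with continuous rows.

```bash
python3 -m jog '[[[-4,0,4.5,0,0,0],[-4,0,4.5,0,0,0]]]'; python3 - <<'E'
from h import *
js();delta(tgt(.022,up=.034,tilt=30),frame(tilt=30)[1])
E
```

```text
time_s: 7.5
eef_pos: [0.5597, -0.0228, 0.1268]
orientation: [0.076, 1.057, -0.123]
ft_force: [-5.8, 0.3, -5.9]
opening: -0.003
joints [-0.289  0.147  2.104  0.202  0.392 -1.888]
t 7.5 pos [ 0.5597 -0.0228  0.1268] F [-5.77  0.31 -5.87] op -0.003
shift mm [-2.7 -1.3 -0.6] n 3.1077253210600886
turn deg [ 0.26 -0.7  -0.35]
```

```bash
python3 -m jog '[[[-4,-0.3,4.5,0,-0.5,0],[-3,-0.3,3.5,0,-0.5,0]]]'; python3 - <<'E'
from h import *
js();delta(tgt(.022,up=.034,tilt=30),frame(tilt=30)[1])
snap("side","4");delta(tgt(.022,up=.034,tilt=30),frame(tilt=30)[1])
for n,(x0,x1,y0,y1) in {"side":(250,450,130,270)}.items():
    im=load(n,"4")["image"][y0:y1,x0:x1]
    cv2.imwrite(f"pics/{n}_crop4.png",cv2.resize(im[:,:,::-1],None,fx=4,fy=4,interpolation=cv2.INTER_CUBIC))
E
```

```text
time_s: 7.7
eef_pos: [0.5598, -0.0227, 0.1344]
orientation: [0.076, 1.049, -0.122]
ft_force: [-2.7, -0.4, -7.7]
opening: -0.006
joints [-0.292  0.132  2.102  0.208  0.401 -1.895]
t 7.7 pos [ 0.5598 -0.0227  0.1344] F [-2.75 -0.42 -7.73] op -0.006
shift mm [ 3.8 -1.5 -4.4] n 5.95373642294798
turn deg [ 0.27 -0.2  -0.45]
t 7.75 pos [ 0.5599 -0.0227  0.1348] F [-5.93  0.99 -7.21] op 0.002
shift mm [ 4.  -1.5 -4.7] n 6.3641396042084715
turn deg [ 0.28 -0.15 -0.45]
```

View pics/side_crop4.png

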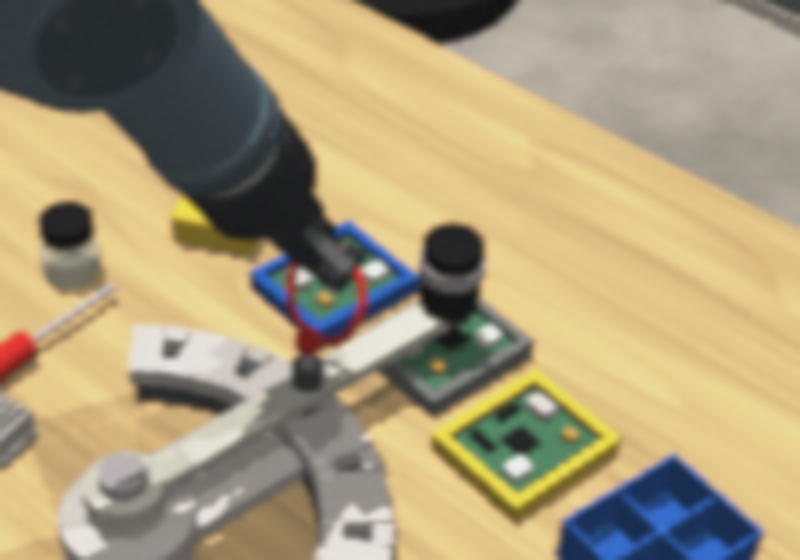

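The ring foot has risen from side crop (308,358) to (310,342), roughly 14 mm by my scale, and the vertical force of about 7 N agrees. That clears the plate, so I'll swing right in small increments.

```bash
python3 -m jog '[[[-0.6,-3.7,0.9,1.0,0,-0.6],[-0.6,-3.7,0.9,1.0,0,-0.6],[-0.6,-3.7,0.9,1.0,0,-0.6],[-0.6,-3.7,0.9,1.0,0,-0.6],[-0.6,-3.7,0.9,1.0,0,-0.6]]]'; python3 - <<'E'
from h import *
js()
from rig import readout
s=readout.observe();v=s["eef_pos"]-PV;print("az rel",np.arctan2(v[1],v[0])-TH0,np.hypot(*v[:2]),v[2])
delta(tgt(.022,up=.034,th=-.1,tilt=30),frame(-.1,tilt=30)[1])
snap("top","5");snap("side","5")
for n,(x0,x1,y0,y1) in {"top":(280,440,120,270),"side":(250,450,130,270)}.items():
    im=load(n,"5")["image"][y0:y1,x0:x1]
    cv2.imwrite(f"pics/{n}_crop5.png",cv2.resize(im[:,:,::-1],None,fx=4,fy=4,interpolation=cv2.INTER_CUBIC))
E
```

```text
time_s: 8.25
eef_pos: [0.5555, -0.0405, 0.1365]
orientation: [0.132, 1.053, -0.217]
ft_force: [-2.7, 0.9, -8.1]
opening: -0.002
joints [-0.29   0.129  2.094  0.068  0.408 -1.673]
az rel -0.09496635822592894 0.17653816035101202 0.1364921600306699
t 8.25 pos [ 0.5555 -0.0405  0.1365] F [-2.69  0.85 -8.11] op -0.002
shift mm [ 6.1 -0.9 -4.6] n 7.6671753622460965
turn deg [ 0.01 -0.68 -0.27]
```

View pics/side_crop5.png

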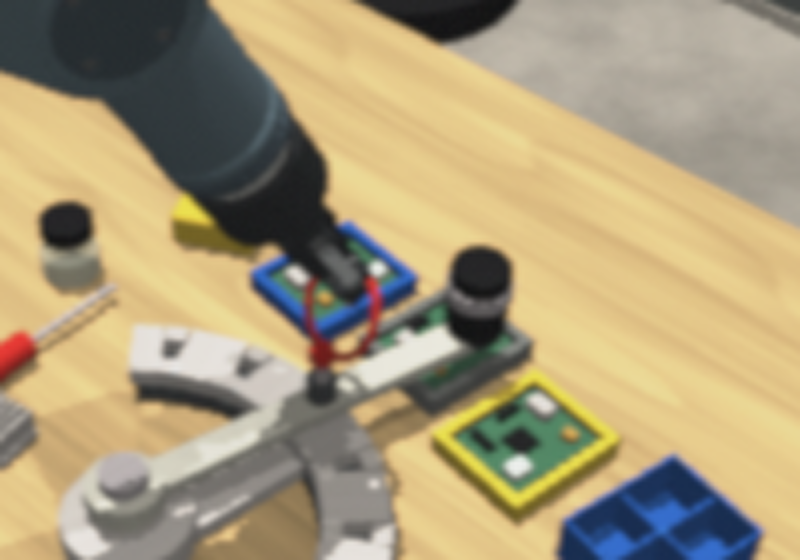

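View pics/top_crop5.png

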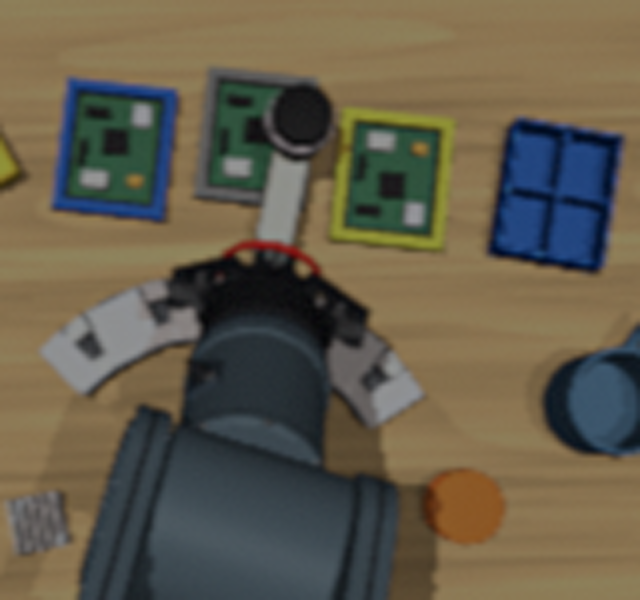

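```bash
cat >> h.py <<'E'
def headang(d,show=False):
    # black head top disc in top view: dark pixels near expected arc
    hsv=cv2.cvtColor(d["image"],cv2.COLOR_RGB2GRAY);m=np.zeros_like(hsv)
    m[130:185,325:400]=(hsv[130:185,325:400]<32)
    k,l,s,c=cv2.connectedComponentsWithStats(m);i=1+np.argmax(s[1:,4]);X=plane(d,*c[i],.110)-PV
    print("head px",c[i].round(2),s[i],"ang",np.arctan2(X[1],X[0]),"r",np.hypot(*X[:2]));return np.arctan2(X[1],X[0])
def armst():
    from rig import readout
    s=readout.observe();v=s["eef_pos"]-PV;print("az rel",(np.arctan2(v[1],v[0])-TH0).round(4),"r,z",np.hypot(*v[:2]).round(4),v[2].round(4),"F",s["ft_force"].round(1))
def crops(t,ns=("top","side")):
    for n in ns:
        x0,x1,y0,y1={"top":(280,440,120,270),"side":(250,450,130,270)}[n]
        im=snap(n,t)["image"][y0:y1,x0:x1]
        cv2.imwrite(f"pics/{n}_crop{t}.png",cv2.resize(im[:,:,::-1],None,fx=4,fy=4,interpolation=cv2.INTER_CUBIC))
E
python3 -m jog '[[[-0.3,-3.7,0.7,1.0,0,-0.6],[-0.3,-3.7,0.7,1.0,0,-0.6],[-0.3,-3.7,0.7,1.0,0,-0.6],[-0.3,-3.7,0.7,1.0,0,-0.6],[-0.3,-3.7,0.7,1.0,0,-0.6],[-0.3,-3.7,0.7,1.0,0,-0.6],[-0.3,-3.7,0.7,1.0,0,-0.6],[-0.3,-3.7,0.7,1.0,0,-0.6]]]'; python3 - <<'E'
from h import *
js();armst()
crops("6",("top",))
for t in "0156": headang(load("top",t))
delta(tgt(.022,up=.034,th=-.27,tilt=30),frame(-.27,tilt=30)[1])
E
```

```text
time_s: 9.15
eef_pos: [0.546, -0.0675, 0.1372]
orientation: [0.219, 1.055, -0.367]
ft_force: [-2.9, 2.7, -7.1]
opening: 0.0
joints [-0.29   0.13   2.084 -0.132  0.433 -1.347]
az rel -0.2578 r,z 0.1761 0.1372 F [-2.9  2.7 -7.1]
head px [345.12 146.63] [339 140  14  14 161] ang -0.1396389665265643 r 0.2794145903893611
head px [345.04 146.61] [339 140  13  14 159] ang -0.1388358345131715 r 0.2794388003365398
head px [354.99 148.42] [349 142  13  14 156] ang -0.23844369057285295 r 0.27874391190425335
head px [371.08 153.35] [365 146  14  15 156] ang -0.4043123873777949 r 0.2781494420955354
t 9.2 pos [ 0.5459 -0.0678  0.1372] F [-3.6   1.11 -7.53] op 0.001
shift mm [ 6.9 -1.9 -4.5] n 8.474844276533592
turn deg [ 0.31 -1.33 -0.23]
```

View pics/top_crop6.png

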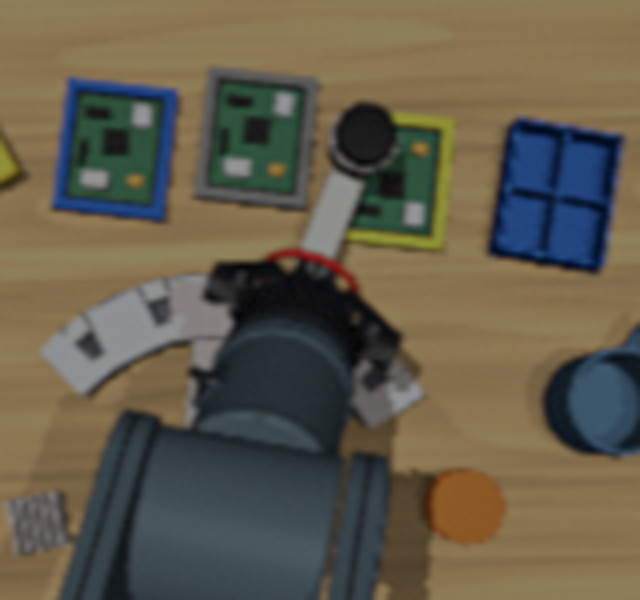

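Head angle moved -0.265 rad so far, from -0.139 to -0.404. About 0.11 remains.

```bash
python3 -m jog '[[[-0.2,-3.7,0.6,1.0,-0.3,-0.6],[-0.2,-3.7,0.6,1.0,-0.3,-0.6],[-0.2,-3.7,0.6,1.0,-0.3,-0.6],[-0.2,-3.7,0.6,1.0,-0.2,-0.6],[-0.1,-2.5,0.5,0.7,0,-0.4]]]'; python3 - <<'E'
from h import *
js();armst()
crops("7")
headang(load("top","7"));armst()
delta(tgt(.022,up=.034,th=-.384,tilt=30),frame(-.384,tilt=30)[1])
E
```

```text
time_s: 9.7
eef_pos: [0.5389, -0.0827, 0.1374]
orientation: [0.267, 1.032, -0.456]
ft_force: [-3.2, 2.6, -7.7]
opening: 0.002
joints [-0.287  0.127  2.095 -0.258  0.427 -1.145]
az rel -0.3529 r,z 0.1763 0.1374 F [-3.2  2.6 -7.7]
head px [380.19 157.26] [374 151  14  14 160] ang -0.5017911594233159 r 0.2784125722761302
az rel -0.3534 r,z 0.1762 0.1374 F [-4.   1.6 -7.8]
t 9.8 pos [ 0.5388 -0.0828  0.1374] F [-4.01  1.57 -7.76] op -0.001
shift mm [ 7.  -5.4 -4.9] n 10.047972931680253
turn deg [ 1.23 -0.5  -0.72]
```

View pics/side_crop7.png

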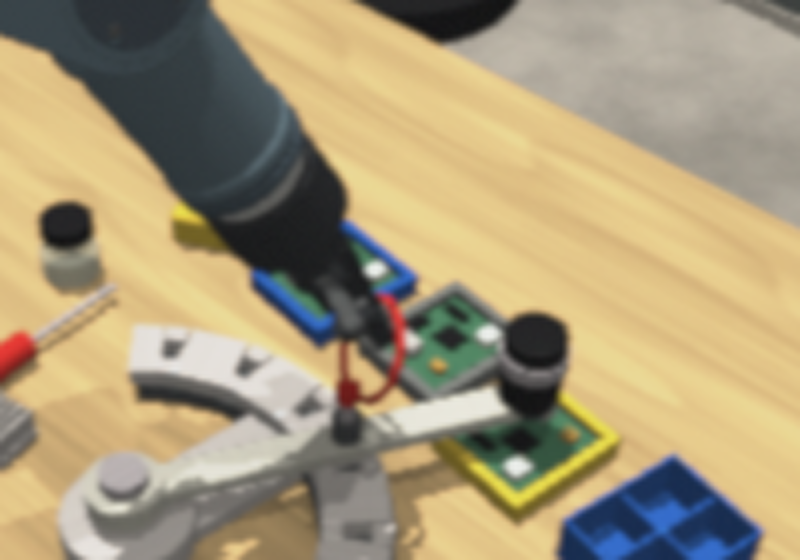

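View pics/top_crop7.png

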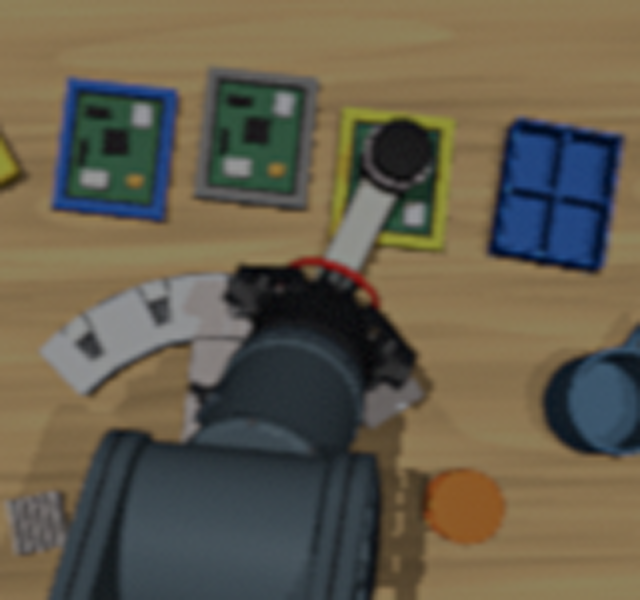

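```bash
python3 -m jog '[[[-0.1,-2.9,0.4,0.7,0,-0.4],[0,-1,0.4,0.2,0,-0.2]]]'; python3 - <<'E'
from h import *
armst()
crops("8")
headang(load("top","8"));armst()
E
```

```text
time_s: 10.0
eef_pos: [0.5369, -0.0862, 0.1374]
orientation: [0.276, 1.033, -0.474]
ft_force: [-4.1, 1.9, -7.1]
opening: 0.001
az rel -0.3757 r,z 0.1763 0.1374 F [-4.1  1.9 -7.1]
head px [382.03 158.19] [376 152  13  14 153] ang -0.5219586503412729 r 0.27841533102222077
az rel -0.3754 r,z 0.1762 0.1373 F [-4.6  2.3 -8. ]
```

Head angle is now -0.5220, a change of -0.383 against the -0.384 wanted. I'll lower.

```bash
python3 -m jog '[[[3,0,-1.7,0,0,0],[3,0,-1.7,0,0,0]]]'; python3 -m jog '[[[3,0,-1.7,0,0,0],[3,0,-1.7,0,0,0]]]';  python3 - <<'E'
from h import *
armst()
crops("9")
headang(load("top","9"));armst()
E
```

```text
time_s: 10.3
eef_pos: [0.537, -0.0861, 0.1306]
orientation: [0.275, 1.032, -0.473]
ft_force: [-3.7, 1.6, -7.7]
opening: 0.002
time_s: 10.5
eef_pos: [0.5371, -0.0861, 0.1235]
orientation: [0.275, 1.032, -0.473]
ft_force: [-6.0, 2.6, -5.5]
opening: 0.001
az rel -0.3745 r,z 0.1764 0.1235 F [-6.   2.6 -5.5]
head px [381.93 158.12] [375 152  14  14 154] ang -0.5208096400575128 r 0.2784530970832886
az rel -0.3745 r,z 0.1763 0.1234 F [-4.5  2.3 -5.5]
```

View pics/side_crop9.png

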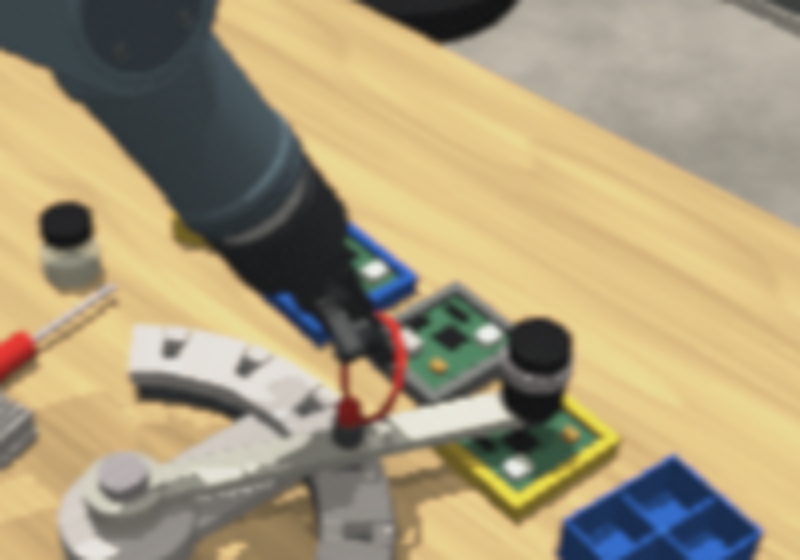

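```bash
python3 -m jog '[[[3,0,-1.7,0,0,0]]]'; python3 -m jog '[[[3,0,-1.7,0,0,0]]]';  python3 -m jog '[[[3,0,-1.7,0,0,0]]]';python3 -m jog '[[[3,0,-1.7,0,0,0]]]';python3 - <<'E'
from h import *
armst()
crops("10")
headang(load("top","10"));js()
delta(tgt(.022,up=.0,th=-.384,tilt=30),frame(-.384,tilt=30)[1])
E
```

```text
time_s: 10.7
eef_pos: [0.5372, -0.086, 0.1201]
orientation: [0.275, 1.032, -0.473]
ft_force: [-5.0, 1.9, -2.7]
opening: -0.001
time_s: 10.8
eef_pos: [0.5385, -0.0863, 0.1179]
orientation: [0.275, 1.028, -0.472]
ft_force: [-5.1, 2.1, 1.1]
opening: 0.001
time_s: 10.9
eef_pos: [0.5398, -0.0865, 0.1159]
orientation: [0.274, 1.025, -0.472]
ft_force: [-6.1, 3.1, 1.9]
opening: -0.001
time_s: 11.0
eef_pos: [0.5412, -0.0868, 0.1139]
orientation: [0.274, 1.021, -0.471]
ft_force: [-7.0, 3.4, 0.6]
opening: -0.002
az rel -0.3667 r,z 0.1803 0.1139 F [-7.   3.4  0.6]
head px [381.7  157.91] [375 151  14  15 159] ang -0.5178167807733167 r 0.2786960781910056
joints [-0.288  0.174  2.123 -0.339  0.35  -1.047]
t 11.1 pos [ 0.5412 -0.0868  0.1138] F [-5.67  3.63 -1.11] op 0.001
shift mm [ 13.9  -3.1 -13.6] n 19.668050265556126
turn deg [ 0.37  0.06 -0.32]
```

View pics/side_crop10.png

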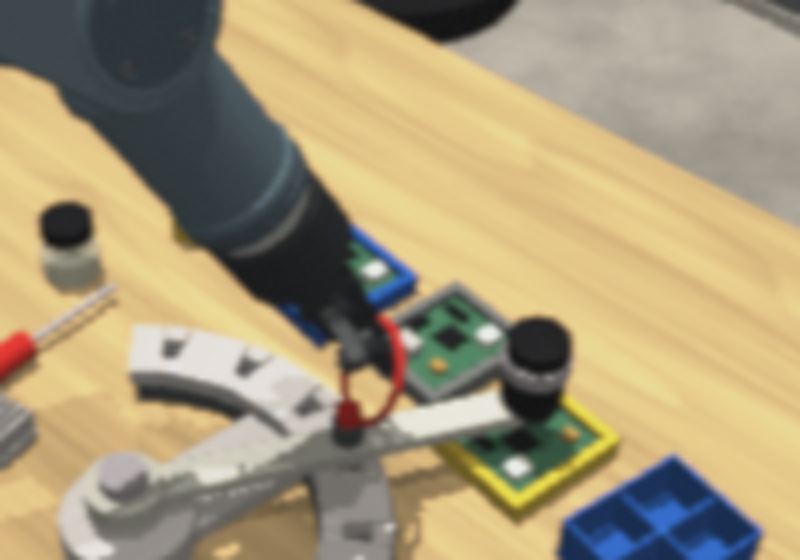

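```bash
python3 -m jog '[[[0,0,-3,0,0,0],[0,0,-3,0,0,0],[0,0,-3,0,0,0],[0,0,-2,0,0,0]]]';python3 - <<'E'
from h import *
armst()
crops("11")
headang(load("top","11"));js()
delta(tgt(.0,up=.0,th=-.384,tilt=30),frame(-.384,tilt=30)[1])
E
```

```text
time_s: 11.5
eef_pos: [0.5412, -0.084, 0.1153]
orientation: [0.272, 1.001, -0.468]
ft_force: [-0.2, -0.2, 0.1]
opening: 0.002
az rel -0.3531 r,z 0.179 0.1153 F [-0.2 -0.2  0.1]
head px [381.23 157.56] [374 151  15  14 159] ang -0.5121547333213391 r 0.27895328475562764
joints [-0.282  0.167  2.139 -0.371  0.324 -1.01 ]
t 11.6 pos [ 0.5407 -0.0838  0.1149] F [-0.47 -1.24 -0.36] op 0.002
shift mm [ -6.4  -5.3 -12.3] n 14.88856078057026
turn deg [ 0.34  1.1  -0.63]
```

View pics/side_crop11.png

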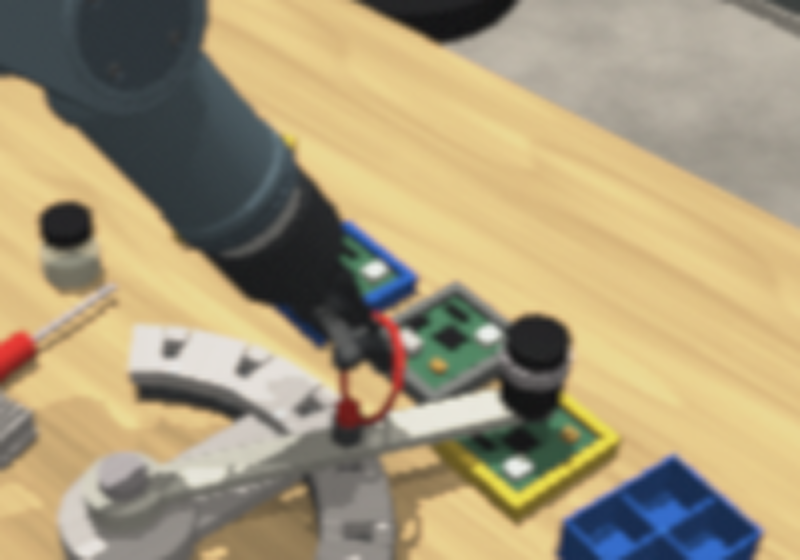

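```bash
python3 -m jog '[[[0,-1.5,-4,0,0.4,0],[0,-1.5,-4,0,0.4,0]]]';python3 - <<'E'
from h import *
armst();js()
delta(tgt(.0,up=.0,th=-.384,tilt=30),frame(-.384,tilt=30)[1])
E
```

```text
time_s: 11.8
eef_pos: [0.5341, -0.0831, 0.1115]
orientation: [0.275, 1.014, -0.466]
ft_force: [-0.4, 0.5, 0.3]
opening: -0.002
az rel -0.3685 r,z 0.1723 0.1115 F [-0.4  0.5  0.3]
joints [-0.288  0.164  2.148 -0.346  0.327 -1.04 ]
t 11.8 pos [ 0.5341 -0.0831  0.1115] F [-0.44  0.47  0.3 ] op -0.002
shift mm [-6.1 -2.6 -5.5] n 8.587864039873502
turn deg [ 0.36  0.4  -0.68]
```

Moving freely with no force. Centring, then withdrawing along the fingers.

```bash
python3 -m jog '[[[0,-1.3,-3,0,0.3,-0.5],[-3,-1.3,-3,0,0,0],[-8,0,0,0,0,0]]]'; python3 -m jog '[[[-8,0,0,0,0,0],[-10,0,0,0,0,0]]]';python3 - <<'E'
from h import *
armst();js()
delta(tgt(.0,up=.0,th=-.384,tilt=30),frame(-.384,tilt=30)[1])
crops("12");headang(load("top","12"))
E
```

```text
time_s: 12.1
eef_pos: [0.5219, -0.0801, 0.1169]
orientation: [0.273, 1.024, -0.475]
ft_force: [-0.5, 0.3, -1.2]
opening: 0.006
time_s: 12.3
eef_pos: [0.5133, -0.0751, 0.1335]
orientation: [0.273, 1.025, -0.475]
ft_force: [0.7, -0.1, -0.5]
opening: -0.002
az rel -0.3899 r,z 0.1503 0.1335 F [ 0.7 -0.1 -0.5]
joints [-0.275  0.091  2.155 -0.319  0.406 -1.06 ]
t 12.3 pos [ 0.5133 -0.0751  0.1335] F [ 0.68 -0.09 -0.51] op -0.002
shift mm [24.   0.8  2.6] n 24.18363355533618
turn deg [ 0.34 -0.12 -0.09]
head px [381.21 157.51] [374 151  15  14 162] ang -0.5117698777531484 r 0.27906555872549177
```

View pics/side_crop12.png

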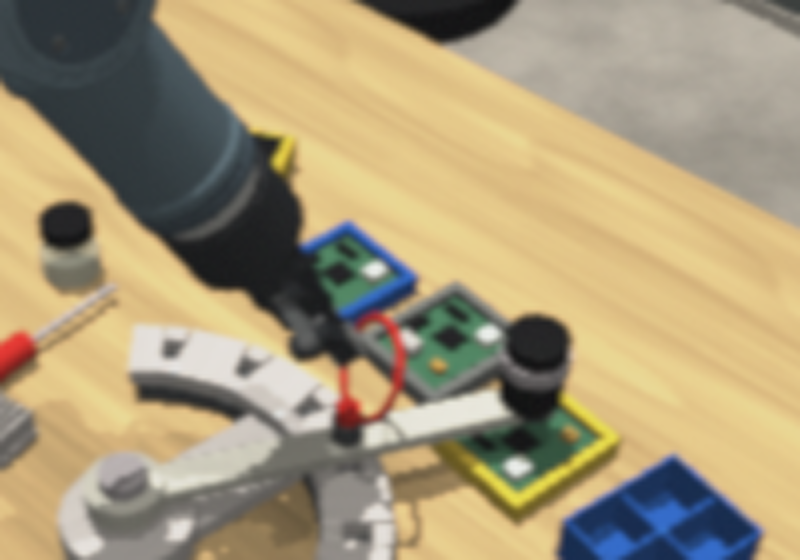

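The fingers are clear of the ring, with the tips at side crop (340,350). The arm is staying at the yellow carrier. I'll withdraw further and check the pin height.

```bash
python3 -m jog '[[[-15,0,0,0,0,0],[-20,0,0,0,0,0],[-25,0,0,0,0,0],[-25,0,0,0,0,0],[-25,0,0,0,0,0],[-15,0,0,0,0,0],[0,0,0,0,0,0]]]';python3 - <<'E'
from h import *
armst();js()
crops("13");headang(load("top","13"))
E
```

```text
time_s: 13.1
eef_pos: [0.4579, -0.0423, 0.2493]
orientation: [0.273, 1.017, -0.473]
ft_force: [0.1, -0.3, 0.4]
opening: 0.001
az rel -0.3899 r,z 0.0859 0.2493 F [ 0.1 -0.3  0.4]
joints [-0.218 -0.187  2.079 -0.221  0.754 -1.143]
head px [381.27 157.56] [374 151  15  14 162] ang -0.5125563387629748 r 0.279005725500802
```

View pics/side_crop13.png

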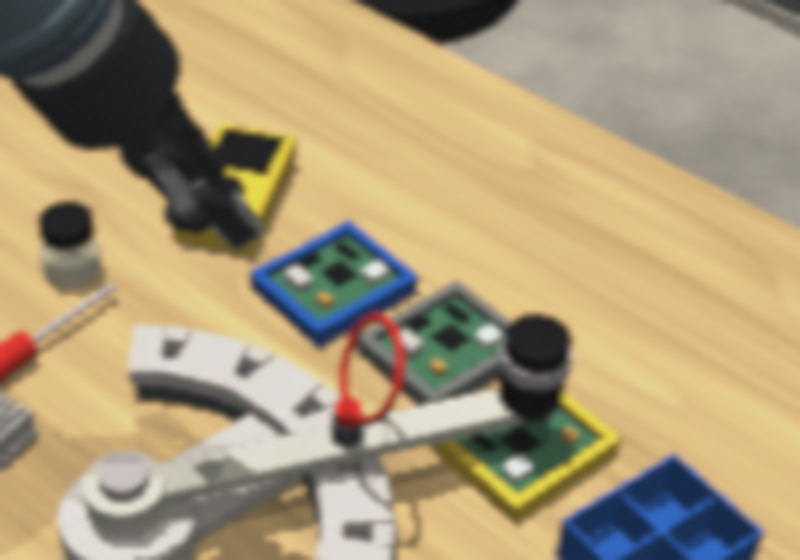

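View pics/top_crop13.png

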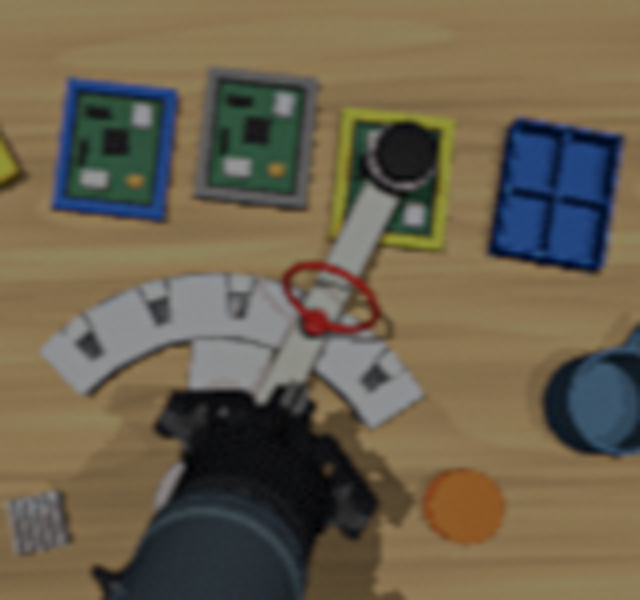

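```bash
python3 - <<'E'
from h import *
def fit(n,t,roi):
    d=load(n,t);x0,x1,y0,y1=roi
    im=cv2.resize(d["image"][y0:y1,x0:x1],None,fx=4,fy=4,interpolation=cv2.INTER_CUBIC)
    r=im.astype(int);m=((r[...,0]-np.maximum(r[...,1],r[...,2])>45)).astype(np.uint8)
    c=max(cv2.findContours(m,cv2.RETR_EXTERNAL,cv2.CHAIN_APPROX_NONE)[0],key=len)
    x,y,w,h=cv2.boundingRect(c);f=lambda a,b:((a+.5)/4-.5+x0,(b+.5)/4-.5+y0)
    M=m.nonzero();b=f(M[1][M[0]>=y+h-10].mean() if 0 else x+w/2,y+h);top=f(x+w/2,y)
    print(n,t,"bbox",f(x,y),w/4,h/4);return d,f(x+w/2,y+h/2)
for t,rt,rs in (("1",(322,362,175,202),(318,346,188,224)),("13",(345,382,180,208),(330,355,202,240))):
    a,p=fit("top",t,rt);b,q=fit("side",t,rs)
    X,e=tri(a,p,b,q);print(X.round(4),np.round(e,4),np.hypot(*(X-PV)[:2]))
E
```

```text
top 1 bbox (327.875, 179.875) 25.75 17.75
side 1 bbox (321.125, 193.625) 20.75 29.0
[ 0.5455 -0.0226  0.1106] [0.0017 0.0017] 0.1632975495015908
top 13 bbox (350.625, 184.875) 24.0 18.5
side 13 bbox (332.875, 207.625) 18.5 28.75
[ 0.5271 -0.0796  0.1131] [0.0007 0.0007] 0.164456841018733
```

```bash
python3 - <<'E'
from h import *
T=[]
for t,(x,y) in (("1",(327,218)),("7",(337,230)),("13",(337,233))):
    im=load("side",t)["image"][y-22:y+18,x-14:x+16][:,:,::-1]
    T.append(cv2.resize(im,None,fx=8,fy=8,interpolation=cv2.INTER_CUBIC))
    d=load("side",t)["image"];print(t);print([(r,*d[r,x-2+k]) for r in range(y-8,y+10) for k in (2,)])
cv2.imwrite("pics/foot.png",np.hstack(T))
# expected pixel of bush top & ring foot
for t,th in(("1",0),("13",-.375)):
    u,_=frame(th)
    for l in(0,.004,.008): print(t,l,"ring centre side",proj(load("side",t),PV+.164*u+[0,0,.114+l]).round(1),"top",proj(load("top",t),PV+.164*u+[0,0,.114+l]).round(1))
E
```

```text
1
[(210, np.uint8(48), np.uint8(95), np.uint8(175)), (211, np.uint8(39), np.uint8(77), np.uint8(141)), (212, np.uint8(31), np.uint8(57), np.uint8(101)), (213, np.uint8(40), np.uint8(50), np.uint8(83)), (214, np.uint8(91), np.uint8(70), np.uint8(83)), (215, np.uint8(165), np.uint8(93), np.uint8(86)), (216, np.uint8(216), np.uint8(72), np.uint8(65)), (217, np.uint8(220), np.uint8(55), np.uint8(51)), (218, np.uint8(204), np.uint8(50), np.uint8(45)), (219, np.uint8(188), np.uint8(46), np.uint8(42)), (220, np.uint8(172), np.uint8(42), np.uint8(39)), (221, np.uint8(127), np.uint8(34), np.uint8(31)), (222, np.uint8(96), np.uint8(33), np.uint8(31)), (223, np.uint8(69), np.uint8(41), np.uint8(41)), (224, np.uint8(47), np.uint8(43), np.uint8(43)), (225, np.uint8(42), np.uint8(44), np.uint8(44)), (226, np.uint8(44), np.uint8(45), np.uint8(45)), (227, np.uint8(69), np.uint8(70), np.uint8(66))]
7
[(222, np.uint8(193), np.uint8(149), np.uint8(104)), (223, np.uint8(181), np.uint8(135), np.uint8(94)), (224, np.uint8(160), np.uint8(107), np.uint8(75)), (225, np.uint8(128), np.uint8(62), np.uint8(46))
[... 1258 characters left out ...]
6, np.uint8(88), np.uint8(35), np.uint8(34)), (237, np.uint8(60), np.uint8(44), np.uint8(44)), (238, np.uint8(42), np.uint8(43), np.uint8(43)), (239, np.uint8(39), np.uint8(41), np.uint8(41)), (240, np.uint8(45), np.uint8(46), np.uint8(46)), (241, np.uint8(70), np.uint8(70), np.uint8(66)), (242, np.uint8(104), np.uint8(103), np.uint8(96))]
1 0 ring centre side [[331.  207.1]] top [[341.  187.8]]
1 0.004 ring centre side [[331. 206.]] top [[341.1 187.7]]
1 0.008 ring centre side [[331.  204.9]] top [[341.1 187.5]]
13 0 ring centre side [[342.3 222. ]] top [[362.7 194.6]]
13 0.004 ring centre side [[342.4 220.8]] top [[362.8 194.4]]
13 0.008 ring centre side [[342.4 219.7]] top [[362.9 194.2]]
```

View pics/foot.png

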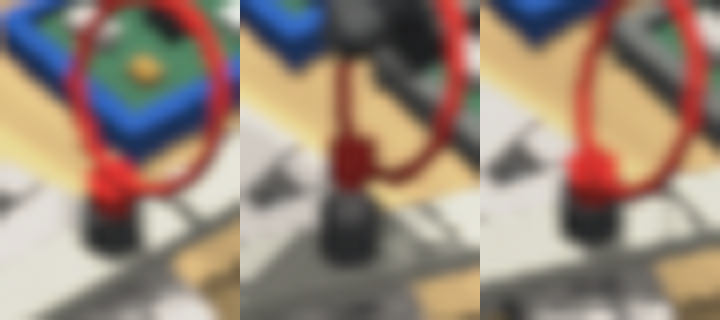

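The pin is home: the ring-foot-to-bush picture matches the start (4.2 px now and 4.2 px then), whereas a gap was plain when it was lifted. Handing in.

```bash
python3 - <<'E'
from h import *
d=snap("top","14");headang(d)
a=load("top","0")["image"].astype(int);b=d["image"].astype(int)
df=np.abs(a-b).max(2)
for n,(x0,x1,y0,y1) in dict(meter=(245,290,125,175),jar=(243,266,190,210),driver=(264,280,198,258),sink=(280,300,240,262),mug=(414,450,197,238),spool=(384,408,235,258),bin=(402,437,148,190)).items(): print(n,(df[y0:y1,x0:x1]>60).sum())
from rig import job
job.finish_job()
E
```

```text
head px [381.21 157.51] [374 151  15  14 162] ang -0.5117698777531484 r 0.27906555872549177
meter 0
jar 0
driver 0
sink 0
mug 0
spool 0
bin 0
the job is handed in; nothing more can be done
```

The camera arm is now over the yellow carrier with its pin home in the next hole to the right. The job was handed in at about 13 s of the 48 s allowed. I hooked the shut fingers under the red ring and lifted the pin about 15 mm. I then swung the arm by the ring, lowered the pin and withdrew the fingers.

**Last checks:**
- **Arm angle:** the arm turned -0.373 rad from where it started. That is 0.011 short of the nominal -0.384, but within the hole's 0.015 play. The furthest angle I measured was -0.383.
- **Pin:** the ring foot sits the same distance above the bush as at the start (4.2 px both times), so I read the pin as fully home.
- **Force:** readings stayed below about 10 N in all, and were near zero after withdrawing.
- **Bench:** the seven loose items look unchanged in the top view.

**What did not go cleanly:**
- **Finger tilt:** my first approach, at 45°, ran into joint 5's limit and came close to joint 6's, so I backed off and used 30°.
- **Lowering:** I lowered slightly too far after the pin seated, which pressed the ring with about 7 N.
- **Freeing the fingers:** while I was easing them off, the arm drifted about 0.006 rad back.
- **Ring height:** my two-camera measurement gave 113 mm now against 111 mm at the start. The measurement is good to about 2 mm, and 114 mm is nominal.

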